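# Tip the tall pastry carton over onto its taped packing spot

## Task

The tall biscuit carton stands on end between two taped outlines on the counter. With the fingers, push it high up so that it topples onto its broad side over the larger, oblong outline, and if need be nudge it along the counter until it lies flat and wholly within that outline, ready for its ribbon. Only push it: never pick it up or let it fall elsewhere, and leave everything else on the counter where it stands.

Things in the scene. Friction and masses are not known exactly. Their poses are not given: they have to be found in the camera images.
- carton: tall closed brown cardboard carton, pale panel on each broad face: 90 wide (x), 45 thick (y), 170 tall (z), 0.17 to 0.35 kg, loose, starts upright. Origin: centre of its underside. Broad faces look along +y and -y, one towards each outline. Pushed near the top of a broad face it pivots about the far bottom edge and falls from about 15 degrees; pushed at its foot it may slide instead
- carton_mid (a point): the middle of the tall carton, 85 mm along its z from its origin: 85 mm above the counter while it stands, 22.5 mm when it lies on a broad face; axes as the carton's
- carton_c1 (a point): end of the carton's middle plane: at x = +45, y = 0, z = 0 mm in its frame (underside)
- carton_c2 (a point): the same at x = -45, y = 0, z = 0 mm (underside)
- carton_c3 (a point): the same at x = +45, y = 0, z = 170 mm (top)
- carton_c4 (a point): the same at x = -45, y = 0, z = 170 mm (top)
- outline: larger outline: oblong of flat dark tape strips (7 mm wide, no height, fixed) on the pale counter, 150 (x) by 230 (y) over its outer edges. Origin at its centre; y runs along its length, roughly to or from the tall carton. Its near end lies from 20 mm under the carton's foot to some 5 mm beyond it, so a carton merely toppled may stick out a little at its foot end
- small_outline: the small square outline of the same tape, 120 by 120, on the opposite side of the tall carton: the honey jar's spot, not the carton's. Origin at its centre on the counter
- jar: low round honey jar with a brass lid, 56 across, 60 tall, standing in the small outline; origin at the centre of its underside. To be left alone
- short_carton: carton of the same kind but only 90 tall, 90 by 45 on plan, standing beyond the tall one as seen from the robot; origin at the centre of its underside. To be left alone
- spool: flat brown wooden ribbon spool, 60 across, 30 high, beyond the tall carton; origin at the centre of its underside. To be left alone
- cup: white cup with a handle, 64 across, 60 high, beyond the tall carton; origin at the centre of its underside. To be left alone
- lifter: cake lifter 240 long lying at the right of the counter. To be left alone
- tin: round brass-coloured biscuit tin, 100 across, 70 high, at the left of the counter; origin at the centre of its underside. To be left alone
Things that resemble listed ones, but are neither listed nor needed, are in the scene too. Leave any blue or green look-alike of the carton alone.

How it is judged:
By the outcome, as a careful person would: the job done as asked, in the order asked, and still so for the second after the job is handed in, with the robot touching nothing.
It also fails if it takes over 58 s, if anything falls off the work surface, if the arm or the gripper's body presses on something with over 40 N, if the wrist force passes 120 N, or if a joint passes its speed limit or range.

## Robot

A 7-joint arm with a two-finger parallel gripper is mounted at the origin on the work surface. World frame = base frame: x ahead of the robot, y to its left, z up, the work surface at z = 0. Lengths are in m, angles in degrees, forces in N, time in s.
With the tool pointing down it reaches from about 0.35 to 0.9 m from the base axis. Payload 8.1 kg.
Tool frame: the origin (TCP) lies at the very end of the fingers, on their centre line; the grasp point (between the pads) lies 19 mm behind it (manip.tcp_to_grasp is the distance from the TCP to the grasp point, in m); z points along the fingers, y is the line along which they close (so a half turn about z gives the same grasp; the last joint's range is limited). The gripper opens to 85 mm and grips with 20 to 120 N. Pads are 22 mm wide; open, the fingers measure 114 mm over their backs; the gripper's body (76 mm by 85 mm) begins 54 mm behind the grasp point. The pads swing forward as they close: fully open they stand 13 mm farther back than shut.
Start: joints at [66.601, 24.895, 1.432, 90.138, -0.665, 64.973, -4.303], TCP at [0.188, -0.596, 0.231] pointing down, gripper open.
Joint ranges: [-149.89, 149.89], [-25.12, 119.58], [-72.63, 75.52], [4.76, 147.25], [-75.54, 255.54], [6.69, 114.76], [-157.13, 157.13]. Speed limits (degrees/s): [127.2, 127.2, 172.46, 172.46, 180, 180, 180].

## Interface

Orientations are given as [roll, pitch, yaw] about the fixed x, y, z axes, in that order (R = Rz(yaw) Ry(pitch) Rx(roll)).
In Python, from rig import readout, snapshot, calibration, workorder, manip gives the robot as it stands.
- The arm moves only by the tool servo_tool, never from a script. Its arguments are lists of equal length, an entry for each row: "travel": the shift along the tool's x, y, z in m, a list of three; "twist": the turn about the tool's z in rad. In form: {"travel": [[tx, ty, tz], ...], "twist": [twist, ...]}. A call has 1 to 5 rows; each row shifts and turns the commanded pose from where the row before left it, along the tool's axes as they then stand; what a row does not reach is not made up. A row lasts 1/12 s, in which the tool goes at most 41.7 mm and 7.16 degrees, less where a joint would pass 70% of its speed; a pose out of reach is approached as far as the arm can. A call is refused whole if a number of a shift passes 0.0417 or a number of a turn 0.125, either way. A call with a gripper value outside its range is refused whole. "gripper" is the closure, from 0 (fully open) to 1 (shut), set as the call begins (left out, the last holds). The fingers move at their own pace and stop on an object; "newtons" is the grip in N (left out, the last holds). Time passes only in rows, so rows that do not move let the fingers close. It gives the time, the measured TCP pose, the force, the opening and the grip force at its end, in the units of the state.
- readout.get_state(): the state, without advancing time (a new reading comes with each control period).
- snapshot(name): name is "scene" or "top" or "wrist"; returns (picture, depth): 480x640x3 uint8, red, green, blue; 480x640 float32, m along the optical axis (not along the pixel's ray), 0 where there is no reading.
- calibration(name): a dict with "fovy" (degrees; the focal length in pixels is half the picture's height over the tangent of half this angle, whatever the lens; pixels are square), "cx", "cy" (the principal point, pixels), "R" (3x3) and "t" (3): a world point X has camera coordinates R X + t; the wrist camera has in their place "T_tool_cam" (4x4, takes a point from camera to tool coordinates, whose origin is the TCP and whose axes are the flange's). Camera axes: x right, y down, z forward; pixel columns grow to the right and rows downward; lengths in m; the calibration is good to about 2 mm. The wrist camera is an equidistant fisheye: a pixel r from the principal point sees the ray r / f radians off the axis. A picture is of the moment at which its call begins: read the wrist's pose just before it. calibration takes no time and is no camera call.
- workorder.job_done(): hands the job in; it is judged then, once.
The state is a dict: "t": time; "qpos": joint angles; "joint_velocities": joint speeds; "joint_torque": joint torques, N m; "position": TCP position; "tcp_rot": TCP orientation; "wrist_force": force on the tool from outside, world axes, zero at the start; "torque": the same for the moment, N m; "width": finger opening in m; "finger_force": force on a finger pad.
Only numpy, scipy, OpenCV 4.12 (cv2) and the standard library are available. Lean on these libraries where they do the work, as an engineer would, in place of code of your own. Each camera call takes 0.05 s, during which the arm holds its last target. There are 200 camera calls.

## Working session

There is one attempt and no reset: what is moved stays moved. The work goes in short steps, Python scripts to look and compute and a tool call to move; the robot and the scene stay as the last step left them, time stands still between calls to the robot, and variables do not carry over. Pictures are saved under pics/ and viewed, at most 10 in all, crops included, and the job is handed in when it is done.

Besides the shell and the picture viewer there is one more tool, called in YAML: its name, and indented under it one key for each argument. servo_tool: Moves the arm, as the interface text tells. Its arguments: {"type":"object","properties":{"travel":{"type":"array","items":{"type":"array","items":{"type":"number"}}},"twist":{"type":"array","items":{"type":"number"}},"gripper":{"type":"number"},"newtons":{"type":"number"}},"required":["travel","twist"]}

```bash
mkdir -p pics
cat > h.py <<'E'
import numpy as np, cv2
from rig import readout, snapshot, calibration, workorder, manip
def cam(n):
    c=calibration(n); f=240/np.tan(np.radians(c['fovy']/2)); return f,c['cx'],c['cy'],np.array(c['R']),np.array(c['t'])
def pt(n,u,v,z):  # pixel -> world at height z
    f,cx,cy,R,t=cam(n); d=R.T@np.array([(u-cx)/f,(v-cy)/f,1]); o=-R.T@t
    return o+d*(z-o[2])/d[2]
def px(n,X):
    f,cx,cy,R,t=cam(n); p=R@np.array(X)+t; return f*p[0]/p[2]+cx,f*p[1]/p[2]+cy
E
python3 - <<'E'
from h import *
for n in('scene','top'):
    p,d=snapshot(n); np.save(f'{n}_d.npy',d); cv2.imwrite(f'pics/{n}0.png',p[:,:,::-1])
s=readout.get_state(); print(s)
E
```

```text
{'t': 0.1, 'qpos': array([66.59959114, 24.93074962,  1.43073781, 90.18436572, -0.66502454,
       64.97358624, -4.30153224]), 'joint_velocities': array([ 0.12609084, -0.09640672,  0.15402682,  0.05659719, -0.02838191,
       -0.02166392,  0.05849098]), 'joint_torque': array([ 2.84940441e-03, -6.71753812e+01,  1.02792408e+00, -3.16903746e+01,
        1.57283444e-02,  7.23716570e-03, -1.63021963e-05]), 'position': array([ 0.18798359, -0.59557907,  0.23061973]), 'tcp_rot': array([-1.79919904e+02,  6.87417079e-03,  1.75192293e+01]), 'wrist_force': array([-0.83109673, -0.03217817,  0.49891114]), 'torque': array([-0.05828469,  0.00741114,  0.01864292]), 'finger_force': 0.0, 'width': 0.08529348105026802}
```

View pics/scene0.png

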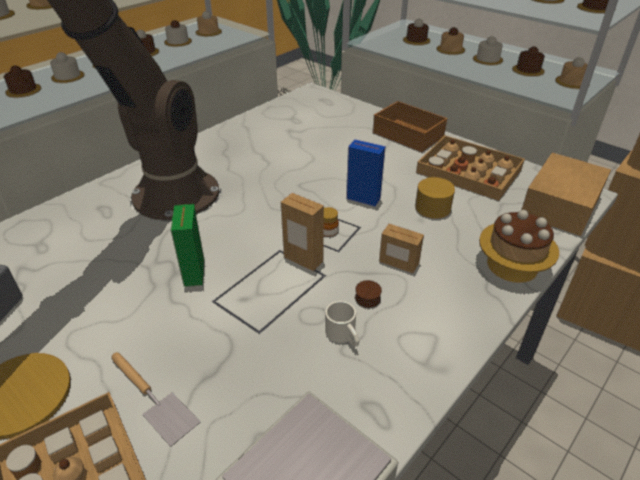

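View pics/top0.png

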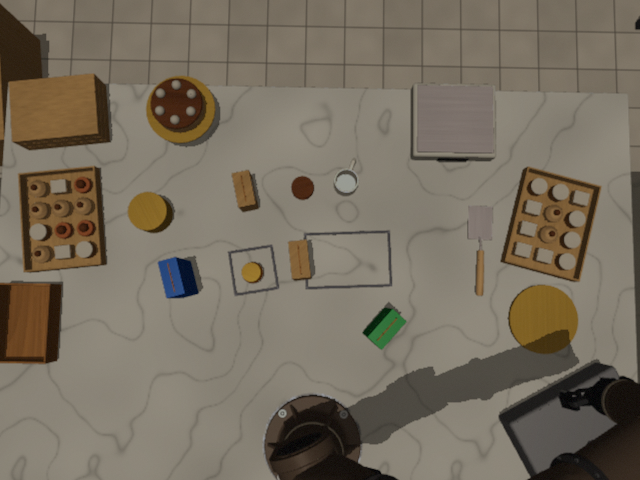

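The scene view shows the tall brown carton at (302,232). It stands between the large outline at (270,290) and the small one with the jar at (330,222).

Possible mix-ups in the top view are the tall brown carton (301,260), the short carton (245,190), the blue carton (178,278) and the green one (384,327). I choose (301,260) and will check it in a close crop.

Run:
```python
from h import *
p=cv2.imread('pics/top0.png')[215:305,220:400]
cv2.imwrite('pics/topcrop.png',cv2.resize(p,None,fx=4.4,fy=4.4,interpolation=cv2.INTER_CUBIC))
d=np.load('top_d.npy'); print(d[260,301],d[260,350],cam('top'))
```

```text
1.4143393 1.5956533 (np.float64(597.2158634183647), 319.883779859281, 238.01589857898958, array([[ 0.01695951, -0.99983774,  0.0060718 ],
       [-0.99526346, -0.01746268, -0.09563316],
       [ 0.09572367, -0.00442115, -0.99539813]]), array([-0.01897415,  0.52893474,  1.54365259]))
```

View pics/topcrop.png

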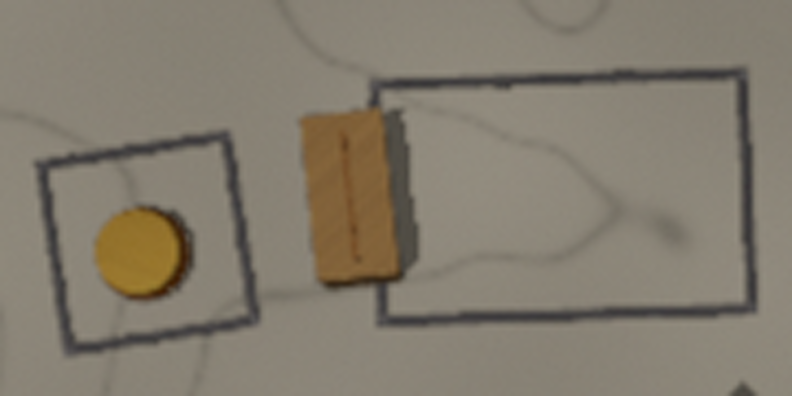

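The crop confirms the brown carton, with top corners at (302,118), (382,108), (402,274) and (318,282). The outline corners are (372,80), (747,68), (755,311) and (379,325). The jar is at (140,252).

Run:
```python
from h import *
np.set_printoptions(precision=4,suppress=True)
def q(L,z): return np.array([pt('top',220+(u-2)/4.4,215+(v-2)/4.4,z) for u,v in L])
c=q([(302,118),(382,108),(402,274),(318,282)],.17)
o=q([(371,80),(748,68),(756,312),(378,326)],0)
j=q([(140,252)],.06)
for n,a in(('carton',c),('outl',o)):
    print(n,a[:,:2].tolist(),'mean',a.mean(0)); print([np.linalg.norm(a[i]-a[(i+1)%4]).round(4) for i in range(4)])
    e=(a[0]-a[3]+a[1]-a[2]); print('x-axis yaw',np.degrees(np.arctan2(e[1],e[0])))
e=(o[0]-o[1]+o[3]-o[2]); print('outl y-axis',np.degrees(np.arctan2(e[1],e[0]))-90)
print('jar',j)
print('green',pt('top',384,322,.17),'blue',pt('top',176,265,.17), 'short', pt('top',243,188,.09))
```

```text
carton [[0.505943794712873, 0.06616369046645604], [0.5121396584784467, 0.02297026742088008], [0.4225706525215232, 0.010487902657521055], [0.4174979871424675, 0.055604456628947856]] mean [0.4645 0.0388 0.17  ]
[np.float64(0.0436), np.float64(0.0904), np.float64(0.0454), np.float64(0.0891)]
x-axis yaw 7.375155236124415
outl [[0.5450693518526695, 0.03307904851592039], [0.5564376105748003, -0.19594092123241427], [0.40859637604682586, -0.2016226826305894], [0.39631159767064, 0.02596105404865552]] mean [ 0.4766 -0.0846  0.    ]
[np.float64(0.2293), np.float64(0.148), np.float64(0.2279), np.float64(0.1489)]
x-axis yaw 2.4710712371123664
outl y-axis 2.9653918755751647
jar [[0.4361 0.1638 0.06  ]]
green [ 0.3194 -0.1635  0.17  ] blue [0.445  0.3307 0.17  ] short [0.647  0.1876 0.09  ]
```

servo_tool:
  travel:
    - [0,0,-0.03]
    - [0,0,-0.03]
    - [0.02,-0.004,-0.01]
    - [0.035,-0.007,0]
    - [0.035,-0.007,0]
  twist: [0,0,-0.035,-0.07,-0.07]
  gripper: 0.5

```text
t: 0.52
position: [0.2662, -0.5479, 0.302]
tcp_rot: [179.9, 0.0, 27.6]
wrist_force: [1.7, 0.7, -0.3]
width: 0.0425
finger_force: 0.0
```

servo_tool:
  travel:
    - [0.037,-0.007,0]
    - [0.037,-0.007,0]
    - [0.037,-0.007,0]
    - [0.037,-0.007,0]
    - [0.037,-0.007,0]
  twist: [-0.075,-0.075,-0.075,-0.075,-0.075]

```text
t: 0.93
position: [0.3954, -0.409, 0.3009]
tcp_rot: [-180.0, -0.0, 49.3]
wrist_force: [1.0, 0.5, -0.6]
width: 0.0425
finger_force: 0.0
```

servo_tool:
  travel:
    - [0.037,-0.007,0]
    - [0.037,-0.007,0]
    - [0.037,-0.007,0]
    - [0.037,-0.007,0]
    - [0.037,-0.007,0]
  twist: [-0.075,-0.075,-0.075,-0.075,-0.075]

```text
t: 1.35
position: [0.4637, -0.2347, 0.301]
tcp_rot: [-180.0, -0.0, 70.8]
wrist_force: [0.8, 0.6, -0.3]
width: 0.0428
finger_force: 0.0
```

servo_tool:
  travel:
    - [0.034,-0.004,0]
    - [0.034,-0.004,0]
    - [0.034,-0.004,0]
    - [0.034,-0.004,0]
    - [0.034,-0.004,0]
  twist: [-0.05,-0.05,-0.05,-0.05,-0.05]

```text
t: 1.77
position: [0.4839, -0.0654, 0.3011]
tcp_rot: [-180.0, 0.0, 85.0]
wrist_force: [2.0, -0.3, -0.2]
width: 0.0428
finger_force: 0.0
```

servo_tool:
  travel:
    - [0.034,-0.003,0]
    - [0.034,-0.003,0]
    - [0.034,-0.003,0]
    - [0.034,-0.003,0]
    - [0.025,0,0]
  twist: [-0.05,-0.05,-0.05,-0.05,-0.015]

```text
t: 2.18
position: [0.4701, 0.0967, 0.3012]
tcp_rot: [-180.0, -0.0, 97.5]
wrist_force: [-0.2, 0.4, 0.4]
width: 0.0428
finger_force: 0.0
```

servo_tool:
  travel:
    - [0,0,0]
    - [0,0,0]
  twist: [0,0]

```text
t: 2.35
position: [0.4708, 0.095, 0.3011]
tcp_rot: [-180.0, -0.0, 97.4]
wrist_force: [0.2, -0.6, -0.0]
width: 0.0426
finger_force: 0.0
```

servo_tool:
  travel:
    - [0.002,-0.013,0.03]
    - [0,0,0.035]
    - [0,0,0.035]
    - [0,0,0.03]
    - [0,0,0.022]
  twist: [0,0,0,0,0]

```text
t: 2.77
position: [0.4572, 0.0916, 0.1467]
tcp_rot: [-179.8, 0.1, 97.0]
wrist_force: [-0.6, 0.1, 0.4]
width: 0.0431
finger_force: 0.0
```

Run:
```python
from h import *
print(readout.get_state()['position'])
p,d=snapshot('scene'); p=p[150:330,200:400,::-1]
cv2.imwrite('pics/s1.png',cv2.resize(p,None,fx=3,fy=3,interpolation=cv2.INTER_CUBIC))
```

```text
[0.45715071 0.09163838 0.14665592]
```

View pics/s1.png

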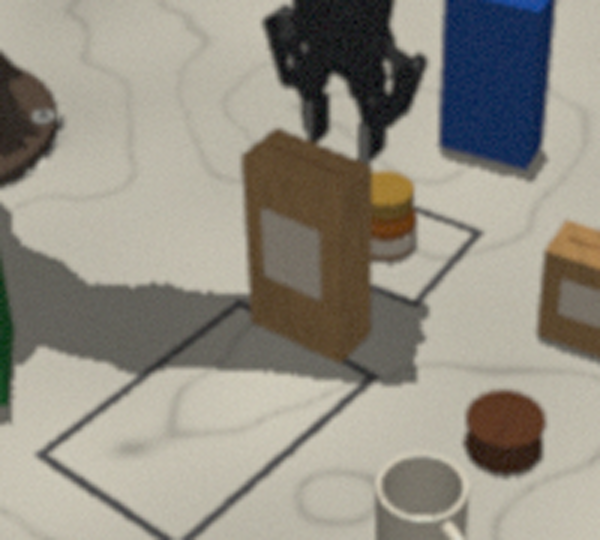

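The fingers at (315,120) and (370,140) stand behind the +y broad face, level with the top of the carton. I'm pushing now.

servo_tool:
  travel:
    - [-0.004,0,0]
    - [-0.004,0,0]
    - [-0.004,0,0]
    - [-0.004,0,0]
    - [-0.004,0,0]
  twist: [0,0,0,0,0]

```text
t: 3.23
position: [0.4616, 0.0732, 0.1505]
tcp_rot: [179.9, 0.0, 97.1]
wrist_force: [-0.8, 0.2, 0.6]
width: 0.0429
finger_force: 0.0
```

servo_tool:
  travel:
    - [-0.004,0,0]
    - [-0.004,0,0]
    - [-0.004,0,0]
    - [-0.004,0,0]
    - [-0.004,0,0]
  twist: [0,0,0,0,0]

```text
t: 3.65
position: [0.4632, 0.0536, 0.1493]
tcp_rot: [-180.0, 0.0, 97.2]
wrist_force: [-0.4, 0.2, -0.4]
width: 0.0428
finger_force: 0.2
```

servo_tool:
  travel:
    - [-0.004,0,0]
    - [-0.004,0,0]
    - [-0.004,0,0]
    - [-0.004,0,0]
    - [-0.004,0,0]
  twist: [0,0,0,0,0]

```text
t: 4.07
position: [0.4657, 0.0337, 0.1492]
tcp_rot: [-180.0, 0.0, 97.2]
wrist_force: [0.3, 0.1, 0.5]
width: 0.0426
finger_force: 0.0
```

servo_tool:
  travel:
    - [-0.004,0,0]
    - [-0.004,0,0]
    - [-0.004,0,0]
    - [0,0,0]
    - [0,0,0]
  twist: [0,0,0,0,0]

```text
t: 4.48
position: [0.4672, 0.0221, 0.1493]
tcp_rot: [-180.0, 0.0, 97.1]
wrist_force: [-0.2, -0.1, 0.4]
width: 0.0426
finger_force: 0.0
```

Run:
```python
from h import *
print(readout.get_state()['position'])
p,d=snapshot('scene'); p=p[150:330,200:400,::-1]
cv2.imwrite('pics/s2.png',cv2.resize(p,None,fx=3,fy=3,interpolation=cv2.INTER_CUBIC))
```

```text
[0.46719045 0.02206826 0.14927671]
```

View pics/s2.png

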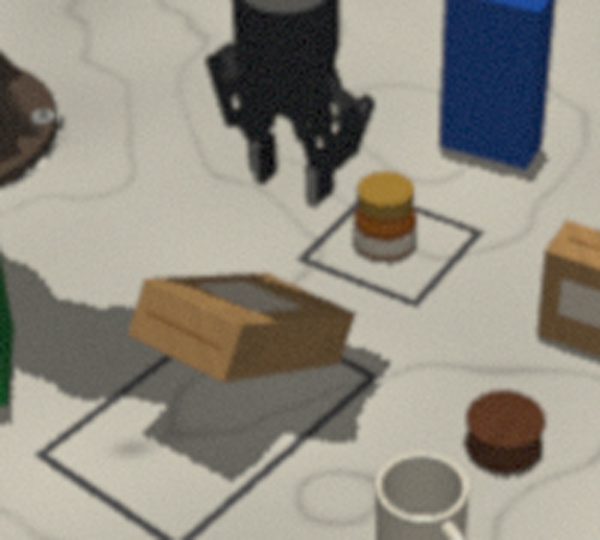

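The carton is in mid-fall towards the outline, turning about its foot edge. I'll back off while it settles.

servo_tool:
  travel:
    - [0.015,0,-0.01]
    - [0.015,0,0]
    - [0.015,0,0]
    - [0.015,0,0]
    - [0,0,0]
  twist: [0,0,0,0,0]

```text
t: 4.95
position: [0.4593, 0.0863, 0.1602]
tcp_rot: [179.9, -0.1, 97.4]
wrist_force: [0.4, 0.4, 0.0]
width: 0.0426
finger_force: 0.0
```

servo_tool:
  travel:
    - [0,0,0]
    - [0,0,0]
    - [0,0,0]
    - [0,0,0]
    - [0,0,0]
  twist: [0,0,0,0,0]

```text
t: 5.37
position: [0.4598, 0.0812, 0.1593]
tcp_rot: [-180.0, 0.0, 97.1]
wrist_force: [0.5, -0.3, -0.1]
width: 0.0427
finger_force: 0.0
```

Run:
```python
from h import *
print(readout.get_state()['position'])
p,d=snapshot('top'); p=p[215:305,220:400,::-1]
cv2.imwrite('pics/t2.png',cv2.resize(p,None,fx=4.4,fy=4.4,interpolation=cv2.INTER_CUBIC))
```

```text
[0.45978209 0.08122687 0.159286  ]
```

View pics/t2.png

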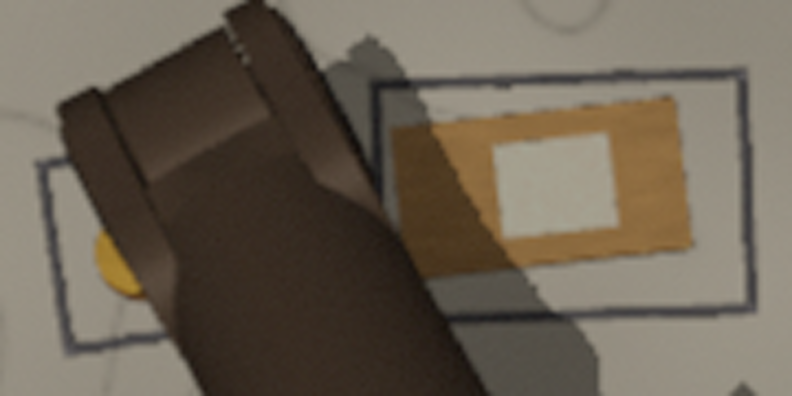

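The carton lies flat. Its top-face corners are at (677,97), (692,247) and (391,128), and the bottom-left one is hidden near (407,280). I'll measure it in the outline frame.

```bash
cat >> h.py <<'E'
def q(L,z): return np.array([pt('top',220+(u-2)/4.4,215+(v-2)/4.4,z) for u,v in L])
a=np.radians(2.7); OR=np.array([[np.cos(a),np.sin(a)],[-np.sin(a),np.cos(a)]]); OC=np.array([.4766,-.0846])
def rep(L):
    c=q(L,.045)[:,:2]; e=c[0]-c[2]; k=c[0]-c[1]
    print('world',c.round(4).tolist(),'len',np.linalg.norm(e),np.linalg.norm(k),'xyaw',np.degrees(np.arctan2(k[1],k[0])),'longyaw',np.degrees(np.arctan2(e[1],e[0]))+90)
    m=(c[1]+c[2])/2; C=np.vstack([c[:3],2*m-c[0]]); print('outline frame mm',((C-OC)@OR.T*1000).round(1).tolist(),'mid',m)
E
python3 -c "
from h import *
rep([(677,97),(692,247),(391,128)])"
```

```text
world [[0.5335, -0.1486], [0.4452, -0.1582], [0.5121, 0.0197]] len 0.16971802003560607 0.08881814462836793 xyaw 6.17159270775907 longyaw 7.212303453181789
outline frame mm [[53.8, -66.7], [-34.9, -72.0], [40.4, 102.5], [-48.2, 97.2]] mid [ 0.47864812 -0.06923501]
```

It is already inside, but the foot end has only about 5 mm to the inner edge of the tape. I'll nudge it 15 mm further to centre it.

servo_tool:
  travel:
    - [-0.015,0.004,0.017]
    - [0,0,0.03]
    - [0,0,0.03]
    - [0,0,0.03]
    - [0,0,0.03]
  twist: [0,0,0,0,0]

```text
t: 5.83
position: [0.4657, 0.067, 0.0211]
tcp_rot: [180.0, -0.0, 97.1]
wrist_force: [0.6, -1.2, -0.5]
width: 0.0426
finger_force: 0.0
```

servo_tool:
  travel:
    - [0,0,0]
    - [0,0,0]
    - [-0.005,0,0]
    - [-0.005,0,0]
    - [-0.005,0,0]
  twist: [0,0,0,0,0]

```text
t: 6.25
position: [0.4687, 0.0519, 0.0239]
tcp_rot: [179.8, 0.0, 97.1]
wrist_force: [-1.4, 0.2, 0.1]
width: 0.0425
finger_force: 0.0
```

servo_tool:
  travel:
    - [-0.005,0,0]
    - [-0.005,0,0]
    - [-0.004,0,0]
    - [-0.003,0,0]
    - [-0.003,0,0]
  twist: [0,0,0,0,0]

```text
t: 6.67
position: [0.47, 0.0322, 0.0224]
tcp_rot: [180.0, 0.0, 97.1]
wrist_force: [1.1, -0.2, 0.5]
width: 0.0427
finger_force: 0.0
```

servo_tool:
  travel:
    - [-0.003,0,0]
    - [-0.003,0,0]
    - [-0.003,0,0]
    - [-0.003,0,0]
    - [-0.003,0,0]
  twist: [0,0,0,0,0]

```text
t: 7.08
position: [0.4718, 0.018, 0.0223]
tcp_rot: [180.0, -0.0, 97.2]
wrist_force: [0.6, 1.6, 0.4]
width: 0.0429
finger_force: 0.9
```

servo_tool:
  travel:
    - [-0.003,0,0]
    - [-0.002,0,0]
    - [0,0,0]
    - [0,0,0]
  twist: [0,0,0,0]

```text
t: 7.42
position: [0.4724, 0.0124, 0.0223]
tcp_rot: [-180.0, 0.0, 97.1]
wrist_force: [-0.5, 0.3, 0.7]
width: 0.0429
finger_force: 0.0
```

servo_tool:
  travel:
    - [0.01,0,0]
    - [0.02,0,0]
    - [0.01,0,-0.03]
    - [0,0,-0.04]
    - [0,0,-0.04]
  twist: [0,0,0,0,0]

```text
t: 7.83
position: [0.466, 0.0545, 0.133]
tcp_rot: [-179.8, -0.1, 97.3]
wrist_force: [1.3, -0.8, -0.3]
width: 0.0428
finger_force: 0.0
```

servo_tool:
  travel:
    - [0,0,-0.04]
    - [0,0,-0.04]
    - [0,0,-0.03]
    - [0,0,0]
    - [0,0,0]
  twist: [0,0,0,0,0]

```text
t: 8.25
position: [0.4682, 0.0534, 0.244]
tcp_rot: [179.8, 0.0, 97.2]
wrist_force: [-0.6, 0.5, -0.3]
width: 0.0428
finger_force: 0.0
```

Run:
```python
from h import *
print(readout.get_state()['position'])
p,d=snapshot('top'); p=p[215:305,220:400,::-1]
cv2.imwrite('pics/t3.png',cv2.resize(p,None,fx=4.4,fy=4.4,interpolation=cv2.INTER_CUBIC))
```

```text
[0.46823625 0.0533947  0.24399375]
```

View pics/t3.png

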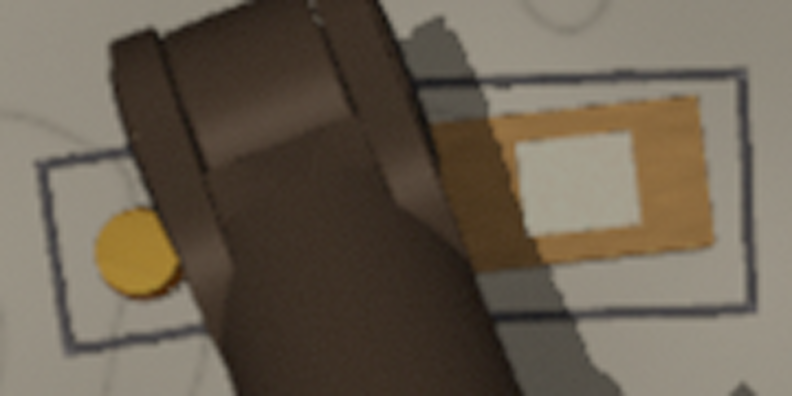

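The carton lies flat with its far corners at (699,97) and (714,243), about 13 mm further along. It now spans about -85 to +89 mm along the outline, whose inner edges are at ±108 mm, and about ±54 mm across, against ±68 mm. The jar hasn't moved, and the gripper is clear at z = 0.244.

```bash
python3 -c "
from h import *
rep([(699,97),(714,244),(413,127)]); print(workorder.job_done())"
```

```text
world [[0.5337, -0.1616], [0.4471, -0.1711], [0.513, 0.0068]] len 0.16968723229776242 0.08706542293912706 xyaw 6.241813290506868 longyaw 7.0129738218951445
outline frame mm [[53.4, -79.6], [-33.5, -85.0], [40.6, 89.6], [-46.3, 84.2]] mid [ 0.48004807 -0.08216031]
the job is handed in; nothing more can be done
None
```

I toppled the tall carton onto its broad side and nudged it about 13 mm along. It now lies flat inside the larger outline, about 15 mm or more from the tape on every side, with its foot end, hidden by the arm in the last picture, placed from the carton's known length; the job is handed in.

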